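# Find the thread hand and take the cap off the flask

## Robot

A 6-joint arm with a two-finger parallel gripper is mounted at the origin on a cart in front of the work surface, level with it; the furniture and walls round the work are solid. World frame = base frame: x ahead of the robot, y to its left, z up, the work surface at z = 0. Lengths are in m, angles in degrees, forces in N, time in s.
With the tool pointing down it reaches from about 0.3 to 0.75 m from the base axis. Payload 8.5 kg.
Tool frame: the origin (TCP) lies at the very end of the fingers, on their centre line; the grasp point (between the pads) lies 19 mm behind it (env.hold_point_z is the distance from the TCP to the grasp point, in m); z points along the fingers, y is the line along which they close (so a half turn about z gives the same grasp; the last joint's range is limited). The gripper opens to 85 mm and grips with 20 to 120 N. Pads are 22 mm wide; open, the fingers measure 114 mm over their backs; the gripper's body (76 mm by 85 mm) begins 54 mm behind the grasp point. The pads swing forward as they close: fully open they stand 13 mm farther back than shut.
Start: joints at [60.315, 21.807, 74.336, -0, 83.858, -12.336], TCP at [0.164, 0.525, 0.231] pointing down, gripper open.
Joint ranges: [-178.18, 178.18], [-50.72, 133.34], [12.68, 142.11], [-81.47, 261.47], [9.98, 163.14], [-165.26, 165.26]. Speed limits (degrees/s): [136.94, 136.94, 180, 180, 180, 180].

## Interface

Orientations are given as a 3x3 rotation matrix whose columns are the frame's x, y, z axes.
In Python, from rig import env, optics gives the robot as it stands.
- The arm moves only by the shell command python3 -m jog 'ROWS' [OPENING] [FORCE]. ROWS is JSON, a list of rows, each an object with "linear": the shift along the tool's x, y, z in units of 40 mm (1.0 is 40 mm), a list of three; "roll": the turn about the tool's z in units of 5 degrees (1.0 is 5 degrees). A call has 1 to 12 rows; each row shifts and turns the commanded pose from where the row before left it, along the tool's axes as they then stand; what a row does not reach is not made up. A row lasts 1/12 s, in which the tool goes at most 41.7 mm and 7.16 degrees, less where a joint would pass 70% of its speed; a pose out of reach is approached as far as the arm can. A call is refused whole if a number of a shift passes 1 or a number of a turn 1, either way. A call with a gripper value outside its range is refused whole. OPENING is the opening, from -1 (shut) to 1 (fully open), set as the call begins (- or left out, the last holds). The fingers move at their own pace and stop on an object; FORCE is the grip in N (left out, the last holds). Time passes only in rows, so rows that do not move let the fingers close. It gives the time, the measured TCP pose, the force, the opening and the grip force at its end, in the units of the state.
- env.observe(): the state, without advancing time (a new reading comes with each control period).
- optics.get_image(name): name is "scene" or "top" or "wrist"; returns the picture (420x560x3 uint8, red, green, blue); there is no depth.
- optics.calibration(name): a dict with "fov_y" (degrees; the focal length in pixels is half the picture's height over the tangent of half this angle, whatever the lens; pixels are square), "cx", "cy" (the principal point, pixels), "T" (4x4, takes a point from camera to world coordinates). Camera axes: x right, y down, z forward; pixel columns grow to the right and rows downward; lengths in m; the calibration is good to about 2 mm. A picture is of the moment at which its call begins: read the wrist's pose just before it. calibration takes no time and is no camera call; for the wrist camera it gives the pose at the moment of the call.
- env.close_job(): hands the job in; it is judged then, once.
The state is a dict: "time_s": time; "q": joint angles; "qvel": joint speeds; "joint_efforts": joint torques, N m; "position": TCP position; "tool_rot": TCP orientation; "ft_force": force on the tool from outside, world axes, zero at the start; "wrist_torque": the same for the moment, N m; "grip_width": finger opening in m; "gripper_force": force on a finger pad.
Only numpy, scipy, OpenCV 4.12 (cv2) and the standard library are available. Lean on these libraries where they do the work, as an engineer would, in place of code of your own. Each camera call takes 0.05 s, during which the arm holds its last target. There are 200 camera calls.

## Task

Two look-alike blue storage flasks are fixed to the worktop; one has a normal twist-lock cap and the other a reversed one, and nobody remembers which is which. Take the black cap off the flask on the left, nearer the stove: try it gently both ways to find out which way it loosens, never wrenching or pulling hard at a locked cap, turn it about a quarter turn that way and lift it straight off. Finish while still holding the cap in the gripper, upright and still, straight above its flask with a few centimetres of air under it, and leave the other flask's cap and everything else where they are.

Things in the scene. Friction and masses are not known exactly. Their poses are not given: they have to be found in the camera images.
- flask_a: one of two look-alike blue flasks, fixed to the worktop (a and b swap sides at random). Origin: centre of its underside, z up. Foot disc 100 mm across, 18 mm high; body 76 mm across; flat shoulder 54 mm across at 105 mm height, on which the cap's rim rests. Its thread is either normal (cap loosens counter-clockwise seen from above, yaw about +z growing) or reversed; nothing visible tells which
- flask_b: one of two look-alike blue flasks, fixed to the worktop (a and b swap sides at random). Origin: centre of its underside, z up. Foot disc 100 mm across, 18 mm high; body 76 mm across; flat shoulder 54 mm across at 105 mm height, on which the cap's rim rests. Its thread is either normal (cap loosens counter-clockwise seen from above, yaw about +z growing) or reversed; nothing visible tells which
- cap_a: loose black ribbed round cap of flask_a, 50 mm across, 42 mm high, 60 g; on top a yellow dot 17 mm from the centre on its +x side. Origin: centre of its open rim (underside), z up; seated, 105 mm above the worktop, top at 147 mm. Locked, it lifts only 2 mm; freed, it clears the neck after 30 mm. Grip its sides from above with about 20 N (over 40 N can wrench it), fingertips 5 mm above the shoulder
- cap_b: loose black ribbed round cap of flask_b, 50 mm across, 42 mm high, 60 g; on top a yellow dot 17 mm from the centre on its +x side. Origin: centre of its open rim (underside), z up; seated, 105 mm above the worktop, top at 147 mm. Locked, it lifts only 2 mm; freed, it clears the neck after 30 mm. Grip its sides from above with about 20 N (over 40 N can wrench it), fingertips 5 mm above the shoulder
- flask_a_mouth (a point): top centre of the white neck of flask_a, 135 mm above the worktop, hidden in the cap. Neck 25 mm across with two lugs (38 mm over them) that lock the cap. Cap turned the wrong way: hard stop after 2 to 15 degrees, then the fingers slip on it. The right way: turns easily without rising, is free after 45 to 65 degrees, lifts off between 70 and 115, next stop at about 130
- flask_b_mouth (a point): top centre of the white neck of flask_b, 135 mm above the worktop, hidden in the cap. Neck 25 mm across with two lugs (38 mm over them) that lock the cap. Cap turned the wrong way: hard stop after 2 to 15 degrees, then the fingers slip on it. The right way: turns easily without rising, is free after 45 to 65 degrees, lifts off between 70 and 115, next stop at about 130
- lemon: loose bystander, to be left alone. Yellow lemon, 78x55x56 mm; origin at its underside
- mug: loose bystander, to be left alone. Dark grey mug, 88x124x106 mm; origin at the centre of its underside
- tin: loose bystander, to be left alone. Low round food tin, 86 mm across, 40 mm high; origin at the centre of its underside
Mind the look-alikes: they are no part of the job. Leave any orange look-alike of the cap_a alone. What is shaped like the cap_b but green is not meant.

How it is judged (in metres and radians):
At the end, for the whole second after the job is handed in: The cap of the left flask (the one with y > 0) is held by the fingers, its rim at least 155 mm above the worktop (20 mm above the neck's top), within 50 mm of the flask's axis, within 20 degrees of upright, still, and not touching its flask; the other cap still sits on its flask (((world y of flask_a above 0 m and height (world z) of cap_a above 0.155 m and horizontal distance between cap_a and flask_a below 0.05 m and angle between cap_a's own z axis and vertical below 0.35 rad and contact force between cap_a and the fingers above 0.5 N and contact force between cap_a and flask_a below 0.2 N and linear speed of cap_a below 0.03 m/s and height (world z) of cap_b below 0.109 m and horizontal distance between cap_b and flask_b below 0.005 m) or (world y of flask_b above 0 m and height (world z) of cap_b above 0.155 m and horizontal distance between cap_b and flask_b below 0.05 m and angle between cap_b's own z axis and vertical below 0.35 rad and contact force between cap_b and the fingers above 0.5 N and contact force between cap_b and flask_b below 0.2 N and linear speed of cap_b below 0.03 m/s and height (world z) of cap_a below 0.109 m and horizontal distance between cap_a and flask_a below 0.005 m))); the arm keeps its last pose, push and grip.
It fails at once if a cap is wrenched: more than 130 N between a cap and its flask (contact force between cap_a and flask_a above 130 N or contact force between cap_b and flask_b above 130 N).
It fails at once if the cap of the right flask is moved by more than 8 mm or turned by more than 20 degrees ((world y of flask_a below 0 m and (distance of cap_a from where it was at the start of the episode above 0.008 m or angle between the x axis of cap_a and the x axis of flask_a, either way round above 0.35 rad)) or (world y of flask_b below 0 m and (distance of cap_b from where it was at the start of the episode above 0.008 m or angle between the x axis of cap_b and the x axis of flask_b, either way round above 0.35 rad))).
It fails at once if the lemon, the mug or the tin is moved by more than 20 mm (distance of any of lemon, mug, tin from where it was at the start of the episode above 0.02 m).
It also fails if it takes over 40 s, if anything falls off the work surface, if the arm or the gripper's body presses on something with over 40 N, if the wrist force passes 120 N, or if a joint passes its speed limit or range.

## Working session

There is one attempt and no reset: what is moved stays moved. The work goes in short steps, Python scripts to look and compute and a shell command to move; the robot and the scene stay as the last step left them, time stands still between calls to the robot, and variables do not carry over. Pictures are saved under pics/ and viewed, at most 10 in all, crops included, and the job is handed in when it is done.

```bash
mkdir -p pics; ls; python3 - <<'E'
from rig import env, optics
import cv2,numpy as np
a=optics.get_image("scene");b=optics.get_image("top")
cv2.imwrite("pics/s.png",a[...,::-1]);cv2.imwrite("pics/t.png",b[...,::-1])
for n in("scene","top"):
    c=optics.calibration(n);print(n,c["fov_y"],c["cx"],c["cy"],np.round(c["T"],3).tolist())
s=env.observe();print(s,env.hold_point_z)
E
```

```text
pics
scene 56.15036601733755 279.5520299463753 214.06240695743256 [[0.429, -0.523, 0.736, -0.169], [-0.903, -0.242, 0.355, -0.347], [-0.008, -0.817, -0.576, 0.77], [0.0, 0.0, 0.0, 1.0]]
top 50.57311265633807 280.4093120433925 200.62859628706886 [[-0.02, -0.988, 0.153, 0.497], [-1.0, 0.016, -0.026, 0.083], [0.023, -0.153, -0.988, 1.165], [0.0, 0.0, 0.0, 1.0]]
{'time_s': 0.1, 'q': array([ 6.03162927e+01,  2.18359635e+01,  7.43784253e+01,  2.73672618e-05,
        8.38571405e+01, -1.23363213e+01]), 'qvel': array([ 0.02495562,  0.02326799, -0.23662041,  0.0134742 ,  0.00164108,
       -0.0311441 ]), 'joint_efforts': array([ 5.36787120e-03, -4.49224341e+01, -2.31656492e+01, -9.80196933e-05,
        3.68158813e-03, -5.86433566e-05]), 'position': array([0.16386867, 0.52475482, 0.23079613]), 'tool_rot': array([[-9.54514434e-01,  2.98164071e-01, -6.18645612e-04],
       [ 2.98164593e-01,  9.54513855e-01, -1.08435921e-03],
       [ 2.67188850e-04, -1.21949474e-03, -9.99999221e-01]]), 'ft_force': array([-0.63272116, -0.9831666 ,  0.38385132]), 'wrist_torque': array([0.03085712, 0.03161824, 0.01108334]), 'gripper_force': 0.0, 'grip_width': 0.08551944101133714} 0.0187
```

View pics/t.png

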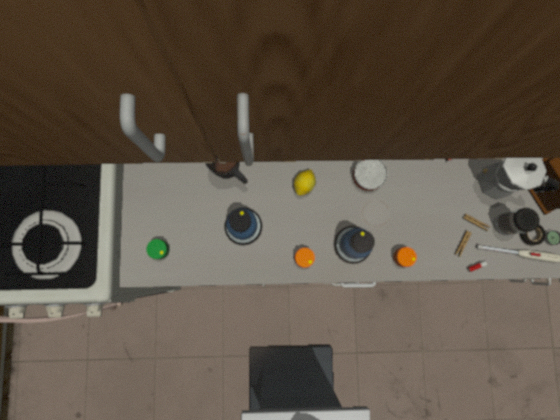

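View pics/s.png

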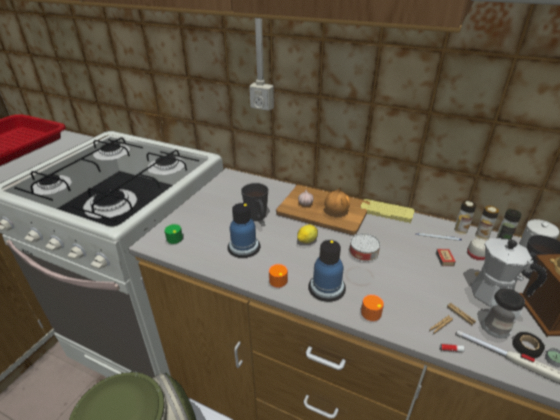

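The top view shows the left flask at about (242,222), with its cap dot at (241,213), and the right flask at (354,243). The lemon is at (304,182), the tin at (369,175), the mug near (226,168) under the cabinet, and the green and orange decoys at (157,248), (305,257) and (405,257). The scene view agrees: left flask cap (241,215), mug just behind it.

```bash
cat > h.py <<'E'
import cv2,numpy as np
from rig import env,optics
def ray(c,u,v,H=420):
    f=H/2/np.tan(np.radians(c["fov_y"])/2);d=np.array([(u-c["cx"])/f,(v-c["cy"])/f,1]);T=np.array(c["T"])
    return T[:3,3],T[:3,:3]@d
def plane(c,u,v,z):
    o,d=ray(c,u,v);return o+d*(z-o[2])/d[2]
def tri(rs):
    A=0;b=0
    for o,d in rs:
        d=d/np.linalg.norm(d);P=np.eye(3)-np.outer(d,d);A=A+P;b=b+P@o
    return np.linalg.solve(A,b)
def blobs(m,amin=4):
    n,_,st,ce=cv2.connectedComponentsWithStats(m.astype(np.uint8));return [(ce[i].round(1).tolist(),st[i].tolist()) for i in range(1,n) if st[i][4]>=amin]
E
python3 - <<'E'
from h import *
R={}
for n,p,roi in(("top","t",(195,205,275,250)),("scene","s",(215,195,270,260))):
    im=cv2.imread(f"pics/{p}.png");hsv=cv2.cvtColor(im,cv2.COLOR_BGR2HSV)
    x0,y0,x1,y1=roi;m=np.zeros(im.shape[:2],bool);m[y0:y1,x0:x1]=1
    H,S,V=cv2.split(hsv);c=optics.calibration(n)
    ye=blobs(m&(H>18)&(H<38)&(S>110)&(V>80),2);bk=blobs(m&(V<55)&(S<130),30);bl=blobs(m&(H>95)&(H<125)&(S>90)&(V>40),30)
    print(n,"yel",ye,"\nblack",bk,"\nblue",bl)
    if ye:R[n]=ray(c,*ye[0][0]);print(plane(c,*ye[0][0],.147))
    x0,y0,x1,y1=roi
    cv2.imwrite(f"pics/{p}c.png",cv2.resize(im[y0-10:y1+10,x0:x1],None,fx=5,fy=5,interpolation=cv2.INTER_CUBIC))
print(tri(list(R.values())))
a=cv2.imread("pics/tc.png");b=cv2.imread("pics/sc.png");h=max(a.shape[0],b.shape[0])
pad=lambda i:cv2.copyMakeBorder(i,0,h-i.shape[0],0,0,cv2.BORDER_CONSTANT)
cv2.imwrite("pics/both.png",np.hstack([pad(a),pad(b)]));print(h)
E
```

```text
top yel [([241.2, 212.8], [239, 211, 5, 5, 20])] 
black [([239.3, 220.0], [228, 208, 25, 24, 381])] 
blue [([244.7, 229.1], [227, 212, 29, 26, 199])]
[0.62739853 0.14716396 0.147     ]
scene yel [([244.6, 204.4], [243, 203, 4, 4, 13])] 
black [([249.4, 209.4], [233, 195, 34, 28, 618]), ([243.7, 253.6], [229, 248, 30, 9, 36])] 
blue [([242.4, 233.1], [231, 219, 24, 27, 489])]
[0.62777027 0.1476112  0.147     ]
[0.62729829 0.14721336 0.14740768]
425
```

View pics/both.png

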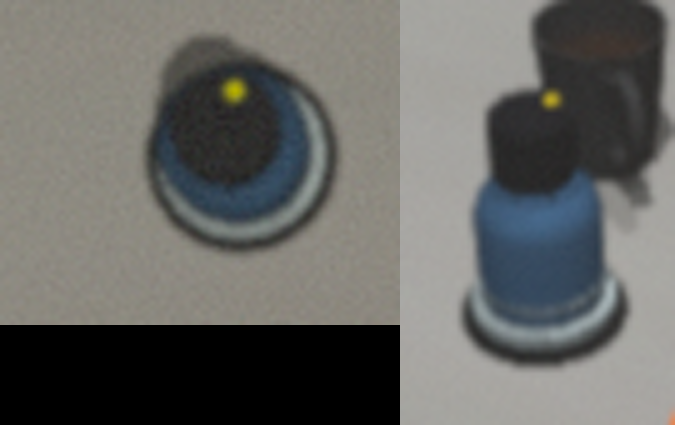

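The crop shows the left cap as a dark disc centred near crop (224,122), that is top pixel (239.9,219.4). The dot is at (241.2,212.8), and the foot outline is centred near (243.6,226.2).

```bash
python3 - <<'E'
from h import *
c=optics.calibration("top")
d=plane(c,241.2,212.8,.147)
# image pixel centres after resize: u=x0+(xc+.5)/5-.5
f=lambda x,y:(195+(x+.5)/5-.5,195+(y+.5)/5-.5)
k=plane(c,*f(224,121.5),.147);ft=plane(c,*f(243,156),.009)
print(d,k,ft,np.linalg.norm(k-d),np.degrees(np.arctan2(*(d-k)[1::-1])))
# foot edge ellipse width check
print(plane(c,*f(150,156),.009)-plane(c,*f(336,156),.009))
# others
im=cv2.imread("pics/t.png");H,S,V=cv2.split(cv2.cvtColor(im,cv2.COLOR_BGR2HSV))
for b in blobs((H>20)&(H<35)&(S>110)&(V>80),50):print("yel",b,plane(c,*b[0],.03))
for u,v in((226,166),(305,257),(157,248),(369,175),(360,238),(354,246)):print(u,v,plane(c,u,v,.05).round(3))
E
```

```text
[0.62739853 0.14716396 0.147     ] [0.61333676 0.151389   0.147     ] [0.6108806  0.15091338 0.009     ] 0.014682787296602415 -16.723580461958438
[0.00173517 0.09673168 0.        ]
yel ([304.1, 182.1], [294, 170, 22, 26, 422]) [ 0.72017855 -0.00953639  0.03      ]
226 166 [0.761 0.191 0.05 ]
305 257 [ 0.526 -0.005  0.05 ]
157 248 [0.555 0.363 0.05 ]
369 175 [ 0.732 -0.176  0.05 ]
360 238 [ 0.571 -0.145  0.05 ]
354 246 [ 0.551 -0.129  0.05 ]
```

```bash
python3 -m jog '[{"linear":[-0.4,-0.17,0],"roll":0},{"linear":[-0.6,-0.25,0],"roll":0},{"linear":[-0.6,-0.25,0],"roll":0},{"linear":[-0.6,-0.25,0],"roll":0},{"linear":[-0.6,-0.25,0],"roll":0},{"linear":[-0.6,-0.25,0],"roll":0},{"linear":[-0.6,-0.25,0],"roll":0},{"linear":[-0.6,-0.25,0],"roll":0},{"linear":[-0.6,-0.25,0],"roll":0},{"linear":[-0.6,-0.25,0],"roll":0},{"linear":[-0.6,-0.25,0],"roll":0},{"linear":[-0.6,-0.25,0],"roll":0}]' 1 20
python3 -m jog '[{"linear":[-0.6,-0.25,0],"roll":0},{"linear":[-0.6,-0.25,0],"roll":0},{"linear":[-0.6,-0.25,0],"roll":0},{"linear":[-0.6,-0.25,0],"roll":0},{"linear":[-0.6,-0.25,0],"roll":0},{"linear":[-0.6,-0.25,0],"roll":0},{"linear":[-0.6,-0.25,0],"roll":0},{"linear":[-0.6,-0.25,0],"roll":0},{"linear":[-0.6,-0.25,0],"roll":0},{"linear":[-0.5,-0.21,0],"roll":0},{"linear":[-0.4,-0.2,0],"roll":0},{"linear":[0,0,0],"roll":0}]'
python3 -m jog '[{"linear":[0,0,0],"roll":1},{"linear":[0,0,0],"roll":1},{"linear":[0,0,0],"roll":1},{"linear":[0,0,0],"roll":1},{"linear":[0,0,0],"roll":1},{"linear":[0,0,0],"roll":1},{"linear":[0,0,0],"roll":1},{"linear":[0,0,0],"roll":1},{"linear":[0,0,0],"roll":1},{"linear":[0,0,0],"roll":1},{"linear":[0,0,0],"roll":1},{"linear":[0,0,0],"roll":0}]'
python3 - <<'E'
from h import *
s=env.observe();c=optics.calibration("wrist");im=optics.get_image("wrist");cv2.imwrite("pics/w1.png",im[...,::-1])
print(s["time_s"],s["position"],s["tool_rot"].round(3).tolist(),s["q"].round(1))
hsv=cv2.cvtColor(im,cv2.COLOR_RGB2HSV);H,S,V=cv2.split(hsv)
for b in blobs((H>18)&(H<38)&(S>110)&(V>80),20):print(b,plane(c,*b[0],.147))
print(c["fov_y"],c["T"].round(3).tolist())
E
```

```text
time_s: 1.1
position: [0.3972, 0.3289, 0.2311]
tool_rot: [[-0.955, 0.298, -0.001], [0.298, 0.955, -0.0], [0.0, -0.0, -1.0]]
ft_force: [0.2, 0.4, 0.7]
grip_width: 0.0855
gripper_force: 0.0
time_s: 2.1
position: [0.607, 0.1508, 0.2301]
tool_rot: [[-0.954, 0.301, -0.001], [0.301, 0.954, -0.001], [0.001, -0.001, -1.0]]
ft_force: [-0.3, 0.6, 0.0]
grip_width: 0.0853
gripper_force: 0.0
time_s: 3.1
position: [0.6046, 0.1539, 0.2311]
tool_rot: [[-0.301, 0.954, -0.001], [0.954, 0.301, 0.0], [0.0, -0.001, -1.0]]
ft_force: [-0.4, 0.8, -0.1]
grip_width: 0.0852
gripper_force: 0.0
3.1 [0.60463154 0.15386662 0.23108939] [[-0.301, 0.954, -0.001], [0.954, 0.301, 0.0], [0.0, -0.001, -1.0]] [  3.4  29.4  61.6   0.   89.  -14.1]
([304.4, 233.1], [299, 228, 12, 11, 100]) [0.62702196 0.14510592 0.147     ]
([327.2, 332.5], [303, 308, 49, 50, 1992]) [0.67276671 0.06857228 0.147     ]
65.86406961906177 [[0.954, 0.289, 0.083, 0.583], [0.301, -0.916, -0.265, 0.221], [-0.001, 0.278, -0.961, 0.374], [0.0, 0.0, 0.0, 1.0]]
```

View pics/w1.png

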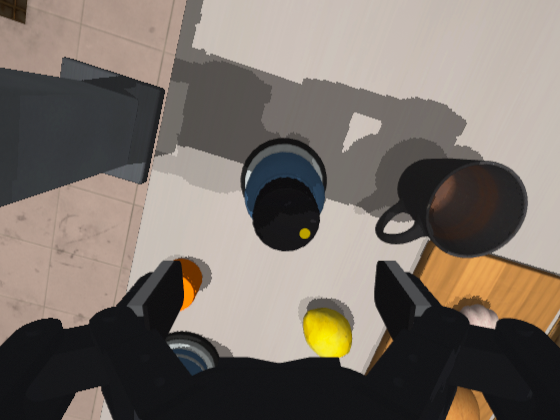

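The wrist view shows the cap disc (u 252–320, lower edge v 251) centred near (286.5,218). The dot is at (304,233), consistent with 17 mm. The fingers straddle clear of the mug (right) and lemon (bottom).

```bash
python3 - <<'E'
from h import *
c=optics.calibration("wrist");s=env.observe()
im=cv2.imread("pics/w1.png");V=cv2.cvtColor(im,cv2.COLOR_BGR2HSV)[...,2]
m=(V<60).astype(np.uint8);m[:170]=0;m[260:]=0;m[:,:245]=0;m[:,330:]=0
r=np.where(m.any(1))[0];cc=np.where(m[200:240].any(0))[0];print(r.min(),r.max(),cc.min(),cc.max())
# lower 60% of the outline is the top disc: fit circle on the plane z=.147
cn=max(cv2.findContours(m,0,cv2.CHAIN_APPROX_NONE)[0],key=len)[:,0]
P=np.array([plane(c,u,v,.147)[:2] for u,v in cn if v>222])
A=np.c_[2*P,np.ones(len(P))];x=np.linalg.lstsq(A,(P**2).sum(1),rcond=None)[0];print("circle",x[:2],"r",np.sqrt(x[2]+x[:2]@x[:2]))
k=plane(c,286.5,218,.147);print(k)
d=plane(c,304.4,233.1,.147)
for q in(x[:2],k[:2]):
    print("dot",np.linalg.norm(d[:2]-q),np.degrees(np.arctan2(*(d[:2]-q)[::-1])), "tool move/40mm",(s["tool_rot"].T@np.r_[q-s["position"][:2],.11-s["position"][2]]/.04).round(3))
E
```

```text
170 250 252 319
circle [0.61062307 0.15090504] r 0.02401175231410422
[0.61078833 0.1522796  0.147     ]
dot 0.017532031601936678 -19.269524837032222 tool move/40mm [-0.114  0.121  3.028]
dot 0.017880843149199667 -23.606176849121994 tool move/40mm [-0.083  0.135  3.028]
```

```bash
python3 -m jog '[{"linear":[-0.1,0.12,0],"roll":0},{"linear":[0,0,0.2],"roll":0},{"linear":[0,0,0.4],"roll":0},{"linear":[0,0,0.4],"roll":0},{"linear":[0,0,0.4],"roll":0},{"linear":[0,0,0.4],"roll":0},{"linear":[0,0,0.4],"roll":0},{"linear":[0,0,0.3],"roll":0},{"linear":[0,0,0.2],"roll":0},{"linear":[0,0,0.2],"roll":0},{"linear":[0,0,0.1],"roll":0},{"linear":[0,0,0],"roll":0}]' 1 20
python3 -m jog '[{"linear":[0,0,0],"roll":0},{"linear":[0,0,0],"roll":0},{"linear":[0,0,0],"roll":0},{"linear":[0,0,0],"roll":0},{"linear":[0,0,0],"roll":0},{"linear":[0,0,0],"roll":0},{"linear":[0,0,0],"roll":0},{"linear":[0,0,0],"roll":0},{"linear":[0,0,0],"roll":0},{"linear":[0,0,0],"roll":0},{"linear":[0,0,0],"roll":0},{"linear":[0,0,0],"roll":0}]' -1 20
python3 - <<'E'
from h import *
s=env.observe();print(s["wrist_torque"],s["q"].round(1),s["joint_efforts"].round(2))
c=optics.calibration("wrist");im=optics.get_image("wrist");cv2.imwrite("pics/w2.png",im[...,::-1])
E
```

```text
time_s: 4.15
position: [0.6108, 0.1509, 0.1105]
tool_rot: [[-0.303, 0.953, -0.001], [0.953, 0.303, -0.0], [0.0, -0.001, -1.0]]
ft_force: [-0.2, 0.2, 0.7]
grip_width: 0.0851
gripper_force: 0.0
time_s: 5.15
position: [0.6113, 0.1509, 0.1121]
tool_rot: [[-0.303, 0.953, 0.001], [0.953, 0.303, 0.0], [-0.0, 0.001, -1.0]]
ft_force: [-0.7, -0.6, 5.5]
grip_width: 0.0487
gripper_force: 20.5
[ 0.01583713  0.15319201 -0.01518864] [  3.1  35.4  71.1  -0.   73.4 -14.5] [-9.000e-02 -5.132e+01 -1.976e+01  2.000e-02 -2.400e-01  1.000e-02]
```

View pics/w2.png

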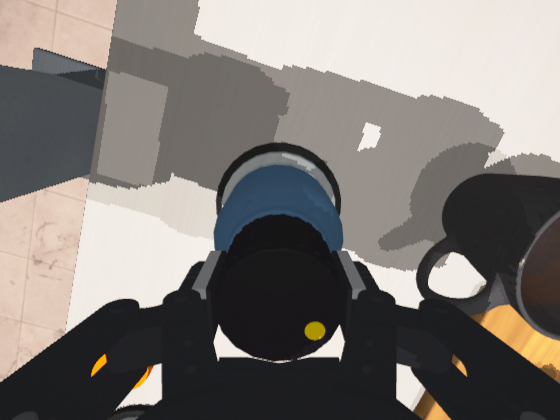

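The cap is gripped centrally between the pads, with the dot at (315,331) in the gripper's view. I'll take out the small axial preload, then try counter-clockwise gently and read the torque.

```bash
cat > chk.py <<'E'
from h import *
s=env.observe();c=optics.calibration("wrist");im=optics.get_image("wrist")
H,S,V=cv2.split(cv2.cvtColor(im,cv2.COLOR_RGB2HSV))
m=(H>18)&(H<38)&(S>110)&(V>80);m[:, :240]=0;m[:,330:]=0;m[:280]=0;m[380:]=0
print("t",s["time_s"],"pos",s["position"].round(4),"F",s["ft_force"].round(1),"M",s["wrist_torque"].round(3),"yaw",round(np.degrees(np.arctan2(s["tool_rot"][1,1],s["tool_rot"][0,1])),1),"q6",s["q"][5].round(1),"grip",s["gripper_force"],s["grip_width"],"dot",[b[0] for b in blobs(m,20)])
E
python3 -m jog '[{"linear":[0,0,-0.03],"roll":0},{"linear":[0,0,0],"roll":0},{"linear":[0,0,0],"roll":0}]' -1 20 >/dev/null; python3 chk.py
python3 -m jog '[{"linear":[0,0,0],"roll":-0.4},{"linear":[0,0,0],"roll":-0.4},{"linear":[0,0,0],"roll":-0.4},{"linear":[0,0,0],"roll":0}]' >/dev/null; python3 chk.py
python3 -m jog '[{"linear":[0,0,0],"roll":-0.4},{"linear":[0,0,0],"roll":-0.4},{"linear":[0,0,0],"roll":-0.4},{"linear":[0,0,0],"roll":0}]' >/dev/null; python3 chk.py
```

```text
t 5.45 pos [0.6109 0.1509 0.1122] F [ 0.3  0.3 -0.6] M [ 0.037 -0.002 -0.01 ] yaw 17.6 q6 -14.5 grip 20.818423386171787 0.04877664679494592 dot [[314.5, 330.2]]
t 5.8333 pos [0.6109 0.1509 0.1122] F [ 0.2 -0.  -1.7] M [-0.047  0.036 -0.011] yaw 23.7 q6 -20.6 grip 20.803048163374456 0.04883015401691043 dot [[314.5, 330.2]]
t 6.2167 pos [0.6109 0.1509 0.1123] F [-0.5  0.2 -1.3] M [-0.004  0.063 -0.019] yaw 29.7 q6 -26.5 grip 20.80956196810344 0.048676664150511605 dot [[314.4, 330.2]]
```

```bash

python3 -m jog '[{"linear":[0,0,0],"roll":-0.4},{"linear":[0,0,0],"roll":-0.4},{"linear":[0,0,0],"roll":-0.4},{"linear":[0,0,0],"roll":0}]' >/dev/null; python3 chk.py
python3 -m jog '[{"linear":[0,0,0],"roll":-0.4},{"linear":[0,0,0],"roll":-0.4},{"linear":[0,0,0],"roll":-0.4},{"linear":[0,0,0],"roll":0}]' >/dev/null; python3 chk.py
```

```text
t 6.6 pos [0.6108 0.151  0.1123] F [-1.1  0.7 -1.8] M [ 0.062  0.122 -0.512] yaw 35.6 q6 -32.5 grip 24.059849601471797 0.0489961863966479 dot [[313.1, 332.3]]
t 6.9833 pos [0.6106 0.151  0.1124] F [-2.3  1.4 -0.3] M [ 0.224  0.408 -1.217] yaw 41.5 q6 -38.4 grip 45.58327062986791 0.04883401598356337 dot [[311.0, 334.7]]
```

The torque rose to 1.2 N·m at about 14° and the dot slipped about 7° in the grip. That is a hard stop, so this thread is reversed. I'll back off and turn clockwise.

```bash

python3 -m jog '[{"linear":[0,0,0],"roll":0.4},{"linear":[0,0,0],"roll":0.4},{"linear":[0,0,0],"roll":0.4},{"linear":[0,0,0],"roll":0.4},{"linear":[0,0,0],"roll":0.4},{"linear":[0,0,0],"roll":0.4},{"linear":[0,0,0],"roll":0}]' -1 20 >/dev/null; python3 chk.py
python3 -m jog '[{"linear":[0,0,0],"roll":0.5},{"linear":[0,0,0],"roll":0.5},{"linear":[0,0,0],"roll":0.5},{"linear":[0,0,0],"roll":0.5},{"linear":[0,0,0],"roll":0.5},{"linear":[0,0,0],"roll":0.5},{"linear":[0,0,0],"roll":0.5},{"linear":[0,0,0],"roll":0.5},{"linear":[0,0,0],"roll":0}]' >/dev/null; python3 chk.py
```

```text
t 7.6167 pos [0.6113 0.1508 0.1126] F [ 0.4 -0.1 -1.4] M [-0.024  0.008  0.038] yaw 29.5 q6 -26.4 grip 43.26704930048436 0.04865970530706138 dot [[311.2, 334.4]]
t 8.4167 pos [0.6112 0.1509 0.1126] F [ 0.8 -0.  -0.6] M [-0.011  0.056  0.007] yaw 9.6 q6 -6.5 grip 43.209793525747955 0.0488276939046956 dot [[311.2, 334.4]]
```

The cap turns freely clockwise. The slip left the grip at 43 N, so I'll regrip at 20 N.

```bash

python3 -m jog '[{"linear":[0,0,0],"roll":0},{"linear":[0,0,0],"roll":0},{"linear":[0,0,0],"roll":0}]' 0.5 20 |tail -2
python3 -m jog '[{"linear":[0,0,0],"roll":0},{"linear":[0,0,0],"roll":0},{"linear":[0,0,0],"roll":0},{"linear":[0,0,0],"roll":0},{"linear":[0,0,0],"roll":0},{"linear":[0,0,0],"roll":0},{"linear":[0,0,0],"roll":0},{"linear":[0,0,0],"roll":0}]' -1 20 >/dev/null; python3 chk.py
python3 -m jog '[{"linear":[0,0,0],"roll":0.5},{"linear":[0,0,0],"roll":0.5},{"linear":[0,0,0],"roll":0.5},{"linear":[0,0,0],"roll":0.5},{"linear":[0,0,0],"roll":0}]' >/dev/null; python3 chk.py
```

```text
grip_width: 0.0641
gripper_force: 0.0
t 9.3833 pos [0.6112 0.1509 0.1127] F [ 0.3 -0.4  3. ] M [-0.02  -0.045  0.031] yaw 9.7 q6 -6.5 grip 21.026661624200642 0.04933298703069393 dot [[311.2, 333.8]]
t 9.85 pos [0.6112 0.151  0.1127] F [-0.4 -0.7  4.2] M [ 0.003 -0.012 -0.034] yaw -0.4 q6 3.6 grip 21.229124190285802 0.04947253781838138 dot [[311.1, 333.7]]
```

```bash

python3 -m jog '[{"linear":[0,0,0],"roll":0.5},{"linear":[0,0,0],"roll":0.5},{"linear":[0,0,0],"roll":0.5},{"linear":[0,0,0],"roll":0.5},{"linear":[0,0,0],"roll":0.5},{"linear":[0,0,0],"roll":0.5},{"linear":[0,0,0],"roll":0.5},{"linear":[0,0,0],"roll":0.5},{"linear":[0,0,0],"roll":0.5},{"linear":[0,0,0],"roll":0.5},{"linear":[0,0,0],"roll":0.5},{"linear":[0,0,0],"roll":0}]' >/dev/null; python3 chk.py
python3 -m jog '[{"linear":[0,0,0],"roll":0.5},{"linear":[0,0,0],"roll":0.5},{"linear":[0,0,0],"roll":0.5},{"linear":[0,0,0],"roll":0.5},{"linear":[0,0,0],"roll":0.5},{"linear":[0,0,0],"roll":0.5},{"linear":[0,0,0],"roll":0.5},{"linear":[0,0,0],"roll":0.5},{"linear":[0,0,0],"roll":0.5},{"linear":[0,0,0],"roll":0.5},{"linear":[0,0,0],"roll":0.5},{"linear":[0,0,0],"roll":0}]' >/dev/null; python3 chk.py
python3 -m jog '[{"linear":[0,0,0],"roll":0.5},{"linear":[0,0,0],"roll":0.5},{"linear":[0,0,0],"roll":0.5},{"linear":[0,0,0],"roll":0.5},{"linear":[0,0,0],"roll":0.5},{"linear":[0,0,0],"roll":0}]' >/dev/null; python3 chk.py
```

```text
t 10.9 pos [0.6112 0.1509 0.1127] F [1.2 0.  4.5] M [-0.057 -0.032 -0.066] yaw -27.9 q6 31.0 grip 21.283223221544176 0.04950785935463415 dot [[311.1, 333.7]]
t 11.95 pos [0.6111 0.1509 0.1127] F [ 0.2 -0.7  4.3] M [-0.021 -0.048 -0.092] yaw -55.3 q6 58.4 grip 21.334503768011928 0.049384180722115596 dot [[311.1, 333.8]]
t 12.5 pos [0.6112 0.1509 0.1127] F [-0.8  0.7  5.5] M [ 0.028 -0.046 -0.052] yaw -67.8 q6 70.9 grip 21.363538394216448 0.049619791675906744 dot [[311.1, 333.8]]
```

Turned about 92° with no slip. Now a gentle test lift of 5 mm.

```bash

python3 -m jog '[{"linear":[0,0,-0.03],"roll":0},{"linear":[0,0,-0.03],"roll":0},{"linear":[0,0,-0.03],"roll":0},{"linear":[0,0,-0.03],"roll":0},{"linear":[0,0,-0.03],"roll":0},{"linear":[0,0,0],"roll":0}]' >/dev/null; python3 chk.py
```

```text
t 13.05 pos [0.611  0.1509 0.1186] F [ 1.4  0.  -1.3] M [-0.065 -0.268  0.023] yaw -67.8 q6 70.9 grip 21.12395603209734 0.049116621447601254 dot [[311.1, 333.7]]
```

Up 6 mm with almost no force and no slip, so the cap is free. Lifting about 70 mm more.

```bash

python3 -m jog '[{"linear":[0,0,-0.1],"roll":0},{"linear":[0,0,-0.1],"roll":0},{"linear":[0,0,-0.1],"roll":0},{"linear":[0,0,-0.15],"roll":0},{"linear":[0,0,-0.15],"roll":0},{"linear":[0,0,-0.2],"roll":0},{"linear":[0,0,-0.2],"roll":0},{"linear":[0,0,-0.2],"roll":0},{"linear":[0,0,-0.2],"roll":0},{"linear":[0,0,-0.2],"roll":0},{"linear":[0,0,-0.1],"roll":0},{"linear":[0,0,-0.05],"roll":0}]' >/dev/null; python3 -m jog '[{"linear":[0,0,0],"roll":0},{"linear":[0,0,0],"roll":0},{"linear":[0,0,0],"roll":0},{"linear":[0,0,0],"roll":0},{"linear":[0,0,0],"roll":0},{"linear":[0,0,0],"roll":0}]' >/dev/null;python3 chk.py
python3 - <<'E'
from h import *
cv2.imwrite("pics/s2.png",optics.get_image("scene")[100:370,60:460,::-1].repeat(2,0).repeat(2,1))
E
```

```text
t 14.6 pos [0.611  0.1509 0.1883] F [ 0.9 -1.1 -0.6] M [-0.002  0.001 -0.037] yaw -67.8 q6 71.0 grip 21.448555102106184 0.04901698789008166 dot [[311.0, 333.6]]
```

View pics/s2.png

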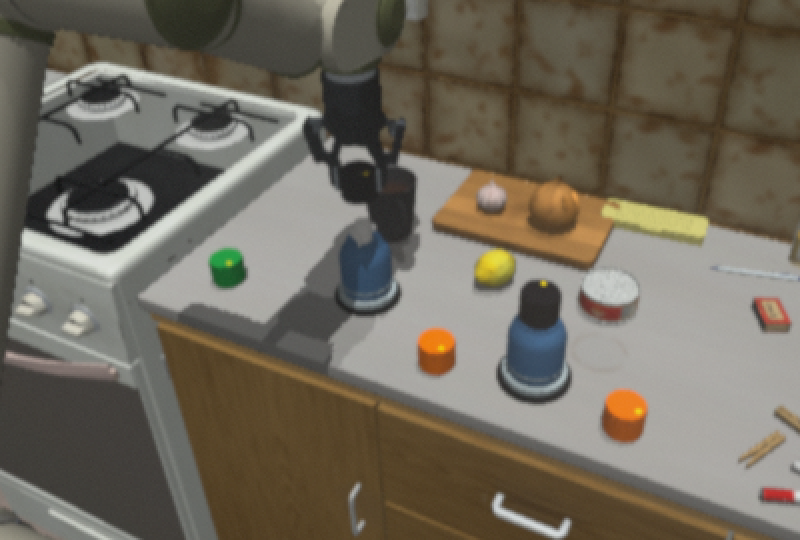

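The crop shows the cap held at about (355,180), clear above the bare neck at (367,235). The right flask is still capped at (540,300), and nothing else has moved. Rim height is about 0.18 m.

```bash
python3 -c "
from rig import env
print(env.close_job())"
```

```text
the job is handed in; nothing more can be done
None
```

The left flask's cap is off (its thread was reversed, so it loosened clockwise), and the job is handed in with the cap held still above its flask, rim at about 0.18 m; no verdict was returned.

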